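Draw out the gouge tray with the pull hook

TASK

Take the pull hook from its rest, drop its tip into the finger hole of the chest's gouge tray, and draw the tray out until you feel it come up against its stop, finishing with a firm but gentle tug on the stop rather than a wrench. Then unhook and put the hook back in its rest the way it lay, leaving the tray out; only the hook may touch the chest and tray, and leave the other things on the bench alone.

Things in the scene. Friction and masses are not known exactly. Their poses are not given: they have to be found in the camera images.
- hook: Loose pull hook, 140 g: wooden handle 103 mm long, 22 wide, 24 high; an 8 mm round steel shank leaves its far end, runs straight on, then bends down at a right angle into the tip. Origin at the grip point on the handle axis, half-way up (handle from x = -58 to +45 mm); x points along the handle to the shank, z up when the tip points down, y across.
- hook_tip (a point): Lower end of the hook's down-bent tip (8 mm round, rounded end): 95 mm ahead (hook x) of the grip point and 45 mm below it. The underside of the level shank is 4 mm below the grip point, so the bent-down part is 41 mm long.
- rest: Fixed dark wooden rest, base 160 x 75 x 12 mm, in which the hook starts, level, tip down, x axes alike. Origin on the bench under the hook's grip point. Two notched posts 12 mm thick: rear one centred 46 mm behind the origin, its notch for the handle 32 mm wide, 12 deep, floor 58 mm above the bench; between the posts is free space for the fingers.
- rest_seat (a point): Point of the rest where the hook's grip point belongs, 70 mm above the bench; axes of the rest. The front post is centred 66 mm ahead of it: its notch for the shank is 22 mm wide and 14 mm deep, floor 66 mm above the bench.
- rest_tip (a point): Point of the rest where the hook's tip belongs: 95 mm ahead of rest_seat and 45 mm below it.
- chest: Fixed carver's chest, painted wood, 250 mm deep, 292 mm wide over its top, 115 mm high. Origin on the bench under the middle of its front face; x points into the chest (away from the robot), the tray slides out along -x.
- tray: Shallow wooden tray that slides out of the chest on -x; origin and axes are the chest's when shut. Starts 0 to 70 mm ajar and slides 65 to 105 mm more to a rigid stop; how far shows in no measurement: feel for it. Drag about 3 N, moving slowly. A firm tug on the stop is about 12 N of pull in all, kept half a second; 25 N would damage it. Stays where left. Front panel 246 mm wide, top 93 mm up.
- finger_hole (a point): Centre of the finger hole at the upper face of the lip, 80 mm above the bench. The lip is a level plywood tongue 6 mm thick, 70 mm wide, reaching 56 mm out from the tray's front panel; the hole goes vertically through it, 22 mm in diameter, 40 mm towards the robot from the tray origin. Free space below the lip down to the bench. Axes of the tray.
- offcut: Bystander: loose wood block 70 x 45 x 22 mm on the bench in front of the chest. Origin under its centre.
- gouge: Bystander: loose gouge 210 mm long, 26 mm high, on the bench. Origin underneath, near the middle.
- mallet: Bystander: round wooden mallet standing on its head, 84 mm across, 205 mm high. Origin under its centre.
- tin: Bystander: wax tin 72 mm across, 55 mm high. Origin under its centre.
- sander: Bystander: cork sanding block 100 x 60 x 35 mm lying on the bench. Origin under its centre.
- torso: Bystander: small plaster figure 90 mm across, 172 mm high. Origin under its centre.
- pot: Bystander: white cup 80 mm across, 100 mm high. Origin under its centre.
There are look-alikes about, which are no part of the job. There is more than one size of the hook; the job needs the smaller.

How it is judged:
By the outcome, as a careful person would: the job done as asked, in the order asked, and still so for the second after the job is handed in, with the robot touching nothing.
It also fails if it takes over 72 s, if anything falls off the work surface, if the arm or the gripper's body presses on something with over 40 N, if the wrist force passes 120 N, or if a joint passes its speed limit or range.

ROBOT

A 7-joint arm with a two-finger parallel gripper is mounted at the origin on the work surface. World frame = base frame: x ahead of the robot, y to its left, z up, the work surface at z = 0. Lengths are in m, angles in rad, forces in N, time in s.
With the tool pointing down it reaches from about 0.4 to 0.85 m from the base axis. Payload 4.5 kg.
Tool frame: the origin (TCP) lies at the very end of the fingers, on their centre line; the grasp point (between the pads) lies 19 mm behind it (tcp_to_grasp is the z of the grasp point in the tool frame, in m); z points along the fingers, y is the line along which they close (so a half turn about z gives the same grasp; the last joint's range is limited). The gripper opens to 85 mm and grips with 20 to 120 N. Pads are 22 mm wide; open, the fingers measure 114 mm over their backs; the gripper's body (76 mm by 85 mm) begins 54 mm behind the grasp point. The pads swing forward as they close: fully open they stand 13 mm farther back than shut.
Start: joints at [-1.279, 0.689, -0.195, 1.565, 0.157, 0.902, -0.215], TCP at [0.159, 0.604, 0.231] pointing down, gripper open.
Joint ranges: [-3.01, 3.01], [-0.46, 2.08], [-1.47, 1.51], [0.13, 2.56], [-1, 4.14], [0.04, 2.09], [-2.66, 2.66]. Speed limits (rad/s): [2.57, 2.57, 3.14, 3.14, 3.14, 3.14, 3.14].

INTERFACE

Orientations are given as a unit quaternion [x, y, z, w].
In Python, from station import get_obs, get_image, job_done, tcp_to_grasp gives the robot as it stands.
- The arm moves only by the tool jog_arm, never from a script. Its argument "increments" is a list of rows, each an object with "xyz": the shift along the tool's x, y, z in mm, a list of three; "yaw": the turn about the tool's z in degrees; "grip": the opening, from -1 (shut) to 1 (fully open), so that 0 is half open. In form: [{"xyz": [x, y, z], "yaw": yaw, "grip": grip}, ...]. A call has 1 to 20 rows; each row is the pose to reach, as a shift and turn from the pose commanded when the call began, along the tool's axes at that moment; what a row does not reach only later rows make up. A row lasts 1/8 s, in which the tool goes at most 62.5 mm and 10.7 degrees, less where a joint would pass 70% of its speed; a pose out of reach is approached as far as the arm can. A call with a gripper value outside its range is refused whole. The fingers move at their own pace and stop on an object; "grip_force" is the grip in N (left out, the last holds). Time passes only in rows, so rows that repeat a pose let the fingers close. It gives the time, the measured TCP pose, the force, the opening and the grip force at its end, in the units of the state.
- get_obs(): the state, without advancing time (a new reading comes with each control period).
- get_image(name): name is "scene" or "side" or "wrist"; returns a dict with "pixels" (420x560x3 uint8, blue, green, red), "camera_matrix" (3x3 intrinsics, pixels), "rvec" (rotation vector, rad) and "tvec" (3), from world to camera coordinates, as OpenCV has them; the wrist camera has in their place "T_tool_cam" (4x4, takes a point from camera to tool coordinates, whose origin is the TCP and whose axes are the flange's). Camera axes: x right, y down, z forward; pixel columns grow to the right and rows downward; lengths in m; the calibration is good to about 2 mm. A picture is of the moment at which its call begins: read the wrist's pose just before it. There is no depth.
- job_done(): hands the job in; it is judged then, once.
The state is a dict: "t": time; "joint_positions": joint angles; "joint_vel": joint speeds; "joint_efforts": joint torques, N m; "tool_pos": TCP position; "ee_rot": TCP orientation; "ft_force": force on the tool from outside, world axes, zero at the start; "moment": the same for the moment, N m; "finger_gap": finger opening in m; "finger_force": force on a finger pad.
Only numpy, scipy, OpenCV 4.12 (cv2) and the standard library are available. Lean on these libraries where they do the work, as an engineer would, in place of code of your own. Each camera call takes 0.05 s, during which the arm holds its last target. There are 200 camera calls.

## Working session

There is one attempt and no reset: what is moved stays moved. The work goes in short steps, Python scripts to look and compute and a tool call to move; the robot and the scene stay as the last step left them, time stands still between calls to the robot, and variables do not carry over. Pictures are saved under pics/ and viewed, at most 10 in all, crops included, and the job is handed in when it is done.

Besides the shell and the picture viewer there is one more tool, called after "Call:" in YAML: its name, and indented under it one key for each argument. jog_arm: Moves the arm, as the interface text tells. Its arguments: {"type":"object","properties":{"increments":{"type":"array"},"grip_force":{"type":"number"}},"required":["increments"]}

```bash
ls; mkdir -p pics
python3 - <<'E'
from station import *
import cv2
o=get_obs();print(o['tool_pos'],o['ee_rot'],o['ft_force'],tcp_to_grasp)
for n in('scene','side'):
    d=get_image(n);cv2.imwrite(f'pics/{n}0.png',d['pixels']);print(n,d['camera_matrix'],d['rvec'],d['tvec'])
E
```

```text
pics
[0.15921821 0.60370125 0.23046913] [ 1.28483424e-01  9.91711219e-01 -9.30881726e-04 -4.46880688e-05] [0.09131683 0.64142457 0.42074137] -0.0187
scene [[484.91620383   0.         286.53797143]
 [  0.         484.91620383 215.4628817 ]
 [  0.           0.           1.        ]] [ 1.23654816  2.06783142 -1.06630566] [ 0.25293876 -0.18285165  1.66668401]
side [[404.95131972   0.         282.33480543]
 [  0.         404.95131972 213.924892  ]
 [  0.           0.           1.        ]] [ 2.08785888 -0.42912296  0.20946769] [-0.47008567  0.15103539  1.22640276]
```

View pics/scene0.png

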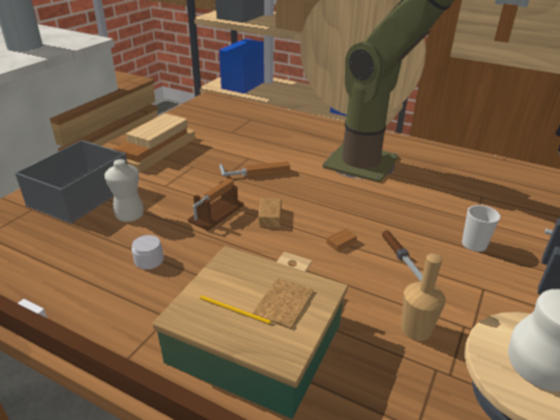

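View pics/side0.png

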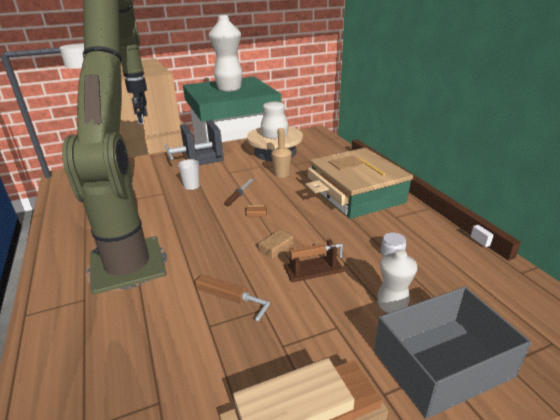

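The scene view shows two hooks. One lies in the dark rest at scene (215,203) / side (315,255). A longer one lies loose on the bench at scene (255,170) / side (232,292). The one in the rest fits: it is level, tip down and smaller. The lip with its hole is at scene (292,262) / side (318,187). I'll confirm this in one enlarged crop.

```bash
cat > h.py <<'E'
import numpy as np,cv2
from station import *
def P(d):
    R=cv2.Rodrigues(np.array(d['rvec'],float))[0];return np.array(d['camera_matrix'])@np.c_[R,np.array(d['tvec']).ravel()]
def tri(Ps,uvs):
    A=[]
    for p,(u,v) in zip(Ps,uvs): A+=[u*p[2]-p[0],v*p[2]-p[1]]
    X=np.linalg.svd(np.array(A))[2][-1];return X[:3]/X[3]
def proj(p,X):
    q=p@np.append(X,1);return q[:2]/q[2]
def plane(p,uv,z):
    u,v=uv;A=np.array([u*p[2]-p[0],v*p[2]-p[1]]);return np.linalg.solve(A[:,:2],-(A[:,2]*z+A[:,3]))
E
python3 - <<'E'
import cv2,numpy as np
s=cv2.imread('pics/scene0.png');d=cv2.imread('pics/side0.png')
def c(i,x,y,w=80,h=60):return cv2.resize(i[y:y+h,x:x+w],(400,300),interpolation=cv2.INTER_CUBIC)
cv2.imwrite('pics/c1.png',np.vstack([np.hstack([c(s,180,170),c(d,275,225)]),np.hstack([c(s,255,235),c(d,295,150)])]))
E
```

```text
(no output)
```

View pics/c1.png

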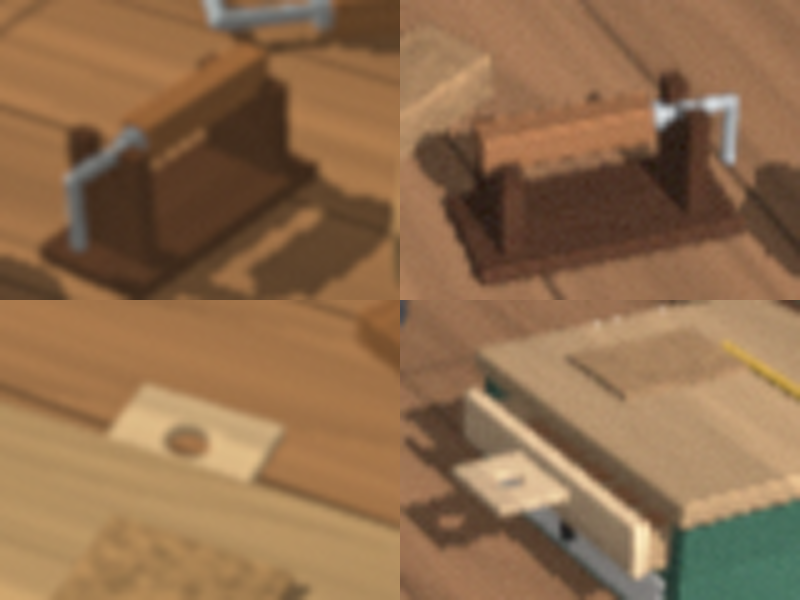

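Run:
```python
from h import *
S=P(get_image('scene'));D=P(get_image('side'))
for n,a,b in [('tip',(195.2,219),(340.4,256.6)),('bend',(194,205.6),(341.6,244.2)),('shank0',(205.6,197.6),(326.2,247.6)),('rear',(230,179.5),(290.8,250)),('hole',(292,262.6),(316.8,185.2))]:
    X=tri([S,D],[a,b]);print(n,X.round(4),(proj(S,X)-a).round(1),(proj(D,X)-b).round(1))
for n,uv,z in [('topFa',(310.6,160.6),.115),('topFb',(351,191.2),.115),('panA',(308.6,168),.093),('panB',(342.6,193.6),.093),('lipA',(305.6,183.6),.08),('lipB',(320,192),.08),('lipC',(328.6,188),.08),('hole',(316.8,185.2),.08)]:print(n,plane(D,uv,z).round(4))
for n,uv,z in [('topF1',(228,247),.115),('topF2',(346,293),.115),('lip1',(284.2,251.4),.08),('lip2',(311.4,260.2),.08),('hole',(292,262.6),.08),('tipz25',(195.2,219),.025),('sh0 z70',(205.6,197.6),.07),('reartop z82',(230,179.5),.082)]:print(n,plane(S,uv,z).round(4))
for n,uv,z in [('reartop z82',(290.8,250),.082),('tip25',(340.4,256.6),.025),('sh0',(326.2,247.6),.07),('bend',(341.6,244.2),.07)]:print(n,plane(D,uv,z).round(4))
o=get_obs();print(o['t'])
```

```text
tip [ 0.5848 -0.2619  0.0277] [-0.2  0.1] [-0.3 -0.1]
bend [ 0.5859 -0.2611  0.072 ] [-0.4  0.1] [-0.5 -0.2]
shank0 [ 0.5381 -0.2574  0.0719] [-0.3  0.1] [-0.4 -0.2]
rear [ 0.4368 -0.2421  0.0828] [ 0.2 -0.1] [0.2 0.1]
hole [0.6773 0.0783 0.0816] [-0.2  0.1] [-0.2 -0.1]
topFa [0.718  0.2127]
topFb [ 0.7317 -0.0652]
panA [0.7027 0.198 ]
panB [ 0.7193 -0.0337]
lipA [0.6476 0.1083]
lipB [0.6661 0.0296]
lipC [0.7073 0.0432]
hole [0.6789 0.08  ]
topF1 [ 0.7343 -0.0534]
topF2 [0.7435 0.2323]
lip1 [0.648  0.0436]
lip2 [0.6459 0.1125]
hole [0.675  0.0777]
tipz25 [ 0.5812 -0.2641]
sh0 z70 [ 0.5347 -0.2589]
reartop z82 [ 0.4363 -0.243 ]
reartop z82 [ 0.4369 -0.2402]
tip25 [ 0.5872 -0.2598]
sh0 [ 0.54   -0.2565]
bend [ 0.5882 -0.2601]
0.2
```

The crop confirms it: a small hook, level with tip down in the notched rest, and the lip with its hole on the tray. The hook's yaw is about -7°, its grip point about (0.491,-0.250,0.07), and the hole about (0.677,0.078,0.081). Next I'll go via the tray for a close look.

```bash
cat >> h.py <<'E'
from scipy.spatial.transform import Rotation as Ro
def go(*targets):  # each (x,y,z[,world turn deg]) -> tool shift from present measured pose
    o=get_obs();R=Ro.from_quat(o['ee_rot']).as_matrix()
    print('t',o['t'],'pos',o['tool_pos'].round(4),'ytool deg',np.degrees(np.arctan2(R[1,1],R[0,1])).round(2),'F',np.round(o['ft_force'],1),'gap',o['finger_gap'],'q7',o['joint_positions'][6])
    for T in targets: print(T,((np.array(T[:3])-o['tool_pos'])@R*1000).round(1))
def wristP():
    o=get_obs();d=get_image('wrist');T=np.eye(4);T[:3,:3]=Ro.from_quat(o['ee_rot']).as_matrix();T[:3,3]=o['tool_pos']
    C=np.linalg.inv(T@np.array(d['T_tool_cam']));return np.array(d['camera_matrix'])@C[:3],d['pixels']
E
python3 -c "
from h import *
go((.42,.3,.28),(.55,.08,.30),(.45,-.15,.28),(.45,-.25,.2));print(get_image('wrist')['T_tool_cam'])"
```

```text
t 0.2 pos [0.1593 0.604  0.2308] ytool deg 75.23 F [ 0.2 -0.4 -0.4] gap 0.0854994507451307 q7 -0.21511131550839777
(0.42, 0.3, 0.28) [-329.6 -227.6  -48.9]
(0.55, 0.08, 0.3) [-511.4 -407.2  -68.8]
(0.45, -0.15, 0.28) [-473.3 -655.   -48.5]
(0.45, -0.25, 0.2) [-498.8 -751.7   31.6]
[[-7.72074796e-04 -9.60721646e-01 -2.77512742e-01  7.11057539e-02]
 [ 9.99998836e-01 -1.10687840e-03  1.04978295e-03  1.65351777e-04]
 [-1.31572207e-03 -2.77511609e-01  9.60721383e-01 -1.43960344e-01]
 [ 0.00000000e+00  0.00000000e+00  0.00000000e+00  1.00000000e+00]]
```

Call:
jog_arm:
  increments:
    - {"xyz": [-40,-28,-10],"yaw": 0,"grip": 1}
    - {"xyz": [-85,-58,-20],"yaw": -2,"grip": 1}
    - {"xyz": [-130,-90,-30],"yaw": -4,"grip": 1}
    - {"xyz": [-175,-120,-40],"yaw": -7.5,"grip": 1}
    - {"xyz": [-220,-150,-48],"yaw": -7.5,"grip": 1}
    - {"xyz": [-265,-180,-49],"yaw": -7.5,"grip": 1}
    - {"xyz": [-300,-205,-50],"yaw": -7.5,"grip": 1}
    - {"xyz": [-335,-235,-52],"yaw": -7.5,"grip": 1}
    - {"xyz": [-380,-275,-54],"yaw": -7.5,"grip": 1}
    - {"xyz": [-425,-315,-58],"yaw": -7.5,"grip": 1}
    - {"xyz": [-470,-360,-62],"yaw": -7.5,"grip": 1}
    - {"xyz": [-500,-395,-68],"yaw": -7.5,"grip": 1}
    - {"xyz": [-511,-407,-69],"yaw": -7.5,"grip": 1}
    - {"xyz": [-511,-407,-69],"yaw": -7.5,"grip": 1}
    - {"xyz": [-511,-407,-69],"yaw": -7.5,"grip": 1}

```text
t: 2.12
tool_pos: [0.5487, 0.083, 0.3001]
ee_rot: [0.062, 0.998, 0.001, -0.001]
ft_force: [0.1, 0.6, 0.0]
finger_gap: 0.0855
finger_force: 0.0
```

Run:
```python
from h import *
go((.45,-.25,.25),(.491,-.25,.25))
p,i=wristP();cv2.imwrite('pics/w1.png',i);np.save('w1.npy',p)
```

```text
t 2.125 pos [0.5487 0.083  0.3001] ytool deg 82.93 F [0.1 0.6 0. ] gap 0.08554444508217318 q7 1.050193531310817
(0.45, -0.25, 0.25) [  56.9 -342.7   49.7]
(0.491, -0.25, 0.25) [  16.2 -337.7   49.7]
```

View pics/w1.png

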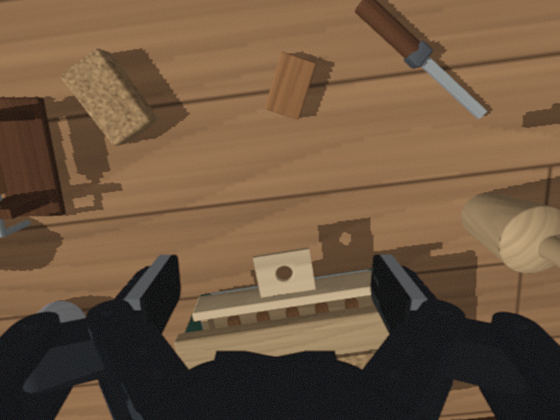

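The wrist view shows the hole at (284,273) and the lip's front corners at (253,257) and (311,249). The rest is at far left (25,160) and the offcut at (292,85).

Run:
```python
from h import *
p=np.load('w1.npy');S=P(get_image('scene'));D=P(get_image('side'))
print(tri([p,S,D],[(284,273),(292,262.6),(316.8,185.2)]))
for uv,z in [((284,273),.08),((253,257),.08),((311,249),.08),((195,296),.093),((370,270),.093),((180,340),.115),((378,306),.115),((292,57),.022),((272,115),.022),((320,62),.022),((62,76),.035)]:print(uv,plane(p,uv,z).round(4))
```

```text
[0.67688121 0.07847789 0.08125075]
(284, 273) [0.6764 0.0793]
(253, 257) [0.6498 0.0439]
(311, 249) [0.648 0.116]
(195, 296) [ 0.6869 -0.0331]
(370, 270) [0.6783 0.1832]
(180, 340) [ 0.7311 -0.0548]
(378, 306) [0.7138 0.1848]
(292, 57) [0.4215 0.1206]
(272, 115) [0.4856 0.0881]
(320, 62) [0.4313 0.1536]
(62, 76) [ 0.4102 -0.153 ]
```

Call:
jog_arm:
  increments:
    - {"xyz": [5,-40,0],"yaw": 0,"grip": 1}
    - {"xyz": [12,-85,5],"yaw": 0,"grip": 1}
    - {"xyz": [20,-130,10],"yaw": 0,"grip": 1}
    - {"xyz": [30,-175,20],"yaw": 0,"grip": 1}
    - {"xyz": [40,-220,30],"yaw": 0,"grip": 1}
    - {"xyz": [50,-265,40],"yaw": 0,"grip": 1}
    - {"xyz": [55,-310,48],"yaw": 0,"grip": 1}
    - {"xyz": [57,-338,50],"yaw": 0,"grip": 1}
    - {"xyz": [57,-343,50],"yaw": 0,"grip": 1}
    - {"xyz": [57,-343,50],"yaw": 0,"grip": 1}
    - {"xyz": [57,-343,50],"yaw": 0,"grip": 1}

```text
t: 3.65
tool_pos: [0.4506, -0.2505, 0.2505]
ee_rot: [0.062, 0.998, 0.0, 0.0]
ft_force: [-0.0, -0.4, -0.4]
finger_gap: 0.0855
finger_force: 0.0
```

Run:
```python
from h import *
go((.491,-.25,.25),(.491,-.25,.051))
p,i=wristP();cv2.imwrite('pics/w2.png',i);np.save('w2.npy',p)
```

```text
t 3.65 pos [ 0.4506 -0.2505  0.2505] ytool deg 82.92 F [-0.  -0.4 -0.4] gap 0.08545518562959967 q7 1.668042693163669
(0.491, -0.25, 0.25) [-40.    5.5   0.5]
(0.491, -0.25, 0.051) [-39.9   5.3 199.5]
```

View pics/w2.png

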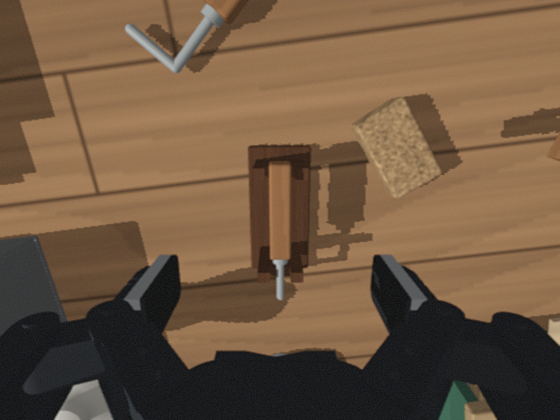

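The wrist view shows the handle from (279,163) to (281,259) and the shank end at (280,298). The fingers are lined up with it.

Run:
```python
from h import *
p=np.load('w2.npy');S=P(get_image('scene'));D=P(get_image('side'))
for uv,z in [((279.5,163),.082),((281,259),.082),((280,298),.066),((280.5,262),.074)]:print(uv,plane(p,uv,z).round(4))
print(tri([p,S,D],[(280.3,262),(205.6,197.6),(326.2,247.6)]),tri([p,S,D],[(279.5,163),(230,179.5),(290.8,250)]),tri([p,S,D],[(280,294),(194,205),(341.6,244)]))
```

```text
(279.5, 163) [ 0.4316 -0.2431]
(281, 259) [ 0.5338 -0.2538]
(280, 298) [ 0.5908 -0.2615]
(280.5, 262) [ 0.5412 -0.2551]
[ 0.53948128 -0.25634144  0.07247136] [ 0.4350031  -0.24293561  0.08232486] [ 0.58430338 -0.26165224  0.07258865]
```

Call:
jog_arm:
  grip_force: 110
  increments:
    - {"xyz": [-20,3,20],"yaw": 0,"grip": 1}
    - {"xyz": [-38.5,5.5,60],"yaw": 0,"grip": 1}
    - {"xyz": [-38.5,5.5,100],"yaw": 0,"grip": 1}
    - {"xyz": [-38.5,5.5,135],"yaw": 0,"grip": 1}
    - {"xyz": [-38.5,5.5,165],"yaw": 0,"grip": 1}
    - {"xyz": [-38.5,5.5,185],"yaw": 0,"grip": 1}
    - {"xyz": [-38.5,5.5,199],"yaw": 0,"grip": 1}
    - {"xyz": [-38.5,5.5,199],"yaw": 0,"grip": 1}
    - {"xyz": [-38.5,5.5,199],"yaw": 0,"grip": 1}

```text
t: 4.92
tool_pos: [0.4892, -0.252, 0.052]
ee_rot: [0.063, 0.998, -0.0, 0.001]
ft_force: [0.3, -0.5, 0.6]
finger_gap: 0.0854
finger_force: 0.0
```

Run:
```python
from h import *
go((.4895,-.2497,.051))
```

```text
t 4.925 pos [ 0.4892 -0.252   0.052 ] ytool deg 82.73 F [ 0.3 -0.5  0.6] gap 0.08538375622524881 q7 1.5404999738199734
(0.4895, -0.2497, 0.051) [0.  2.3 1. ]
```

Call:
jog_arm:
  grip_force: 110
  increments:
    - {"xyz": [0,2,1],"yaw": 0,"grip": 1}
    - {"xyz": [0,2,1],"yaw": 0,"grip": 0.3}
    - {"xyz": [0,2,1],"yaw": 0,"grip": -1}
    - {"xyz": [0,2,1],"yaw": 0,"grip": -1}
    - {"xyz": [0,2,1],"yaw": 0,"grip": -1}
    - {"xyz": [0,2,1],"yaw": 0,"grip": -1}
    - {"xyz": [0,2,1],"yaw": 0,"grip": -1}
    - {"xyz": [0,2,1],"yaw": 0,"grip": -1}

```text
t: 5.92
tool_pos: [0.4889, -0.25, 0.0506]
ee_rot: [0.063, 0.998, -0.0, 0.0]
ft_force: [0.1, 0.3, 5.8]
finger_gap: 0.02
finger_force: 107.5
```

Run:
```python
from h import *
go((.4895,-.2497,.051))
```

```text
t 5.925 pos [ 0.4889 -0.25    0.0506] ytool deg 82.73 F [0.1 0.3 5.8] gap 0.02003899355613248 q7 1.537133816078426
(0.4895, -0.2497, 0.051) [-0.5  0.4 -0.4]
```

Call:
jog_arm:
  increments:
    - {"xyz": [0,0,-4],"yaw": 0,"grip": -1}
    - {"xyz": [0,0,-14],"yaw": 0,"grip": -1}
    - {"xyz": [0,0,-30],"yaw": 0,"grip": -1}
    - {"xyz": [0,0,-55],"yaw": 0,"grip": -1}
    - {"xyz": [0,0,-85],"yaw": 0,"grip": -1}
    - {"xyz": [0,0,-115],"yaw": 0,"grip": -1}
    - {"xyz": [0,0,-130],"yaw": 0,"grip": -1}
    - {"xyz": [0,0,-130],"yaw": 0,"grip": -1}
    - {"xyz": [0,0,-130],"yaw": 0,"grip": -1}

```text
t: 7.05
tool_pos: [0.4881, -0.2497, 0.1794]
ee_rot: [0.063, 0.998, 0.0, -0.001]
ft_force: [0.3, -0.4, -1.4]
finger_gap: 0.0209
finger_force: 107.4
```

Run:
```python
from h import *
go((.578,.0745,.18))
```

```text
t 7.05 pos [ 0.4881 -0.2497  0.1794] ytool deg 82.73 F [ 0.3 -0.4 -1.4] gap 0.020879258209048783 q7 1.5998060638974074
(0.578, 0.0745, 0.18) [-48.1 332.9  -0.5]
```

Call:
jog_arm:
  increments:
    - {"xyz": [-4,20,0],"yaw": 0,"grip": -1}
    - {"xyz": [-8,55,0],"yaw": -1,"grip": -1}
    - {"xyz": [-14,100,0],"yaw": -3,"grip": -1}
    - {"xyz": [-20,145,0],"yaw": -5,"grip": -1}
    - {"xyz": [-27,190,0],"yaw": -7,"grip": -1}
    - {"xyz": [-34,235,0],"yaw": -9,"grip": -1}
    - {"xyz": [-40,275,0],"yaw": -9,"grip": -1}
    - {"xyz": [-45,310,0],"yaw": -9,"grip": -1}
    - {"xyz": [-48,328,0],"yaw": -9,"grip": -1}
    - {"xyz": [-48,333,0],"yaw": -9,"grip": -1}
    - {"xyz": [-48,333,0],"yaw": -9,"grip": -1}
    - {"xyz": [-48,333,0],"yaw": -9,"grip": -1}

```text
t: 8.55
tool_pos: [0.5783, 0.0722, 0.1801]
ee_rot: [-0.014, 1.0, -0.001, -0.0]
ft_force: [0.2, -0.4, -0.6]
finger_gap: 0.0203
finger_force: 107.6
```

Run:
```python
from h import *
go((.582,.0745,.18))
s=get_image('scene')['pixels'];d=get_image('side')['pixels']
def c(i,x,y,w=80,h=60):return cv2.resize(i[y:y+h,x:x+w],(800,600)[:1]+(600,) if 0 else (400,300),interpolation=cv2.INTER_CUBIC)
p,w=wristP();np.save('w3.npy',p)
cv2.imwrite('pics/c2.png',np.vstack([np.hstack([c(s,255,215),c(d,285,140)]),np.hstack([c(w,200,190,160,120),c(s,180,120,200,150)])]))
```

```text
t 8.55 pos [0.5783 0.0722 0.1801] ytool deg 91.59 F [ 0.2 -0.4 -0.6] gap 0.020297660737819388 q7 1.192056248905541
(0.582, 0.0745, 0.18) [-3.7  2.2  0.1]
```

View pics/c2.png

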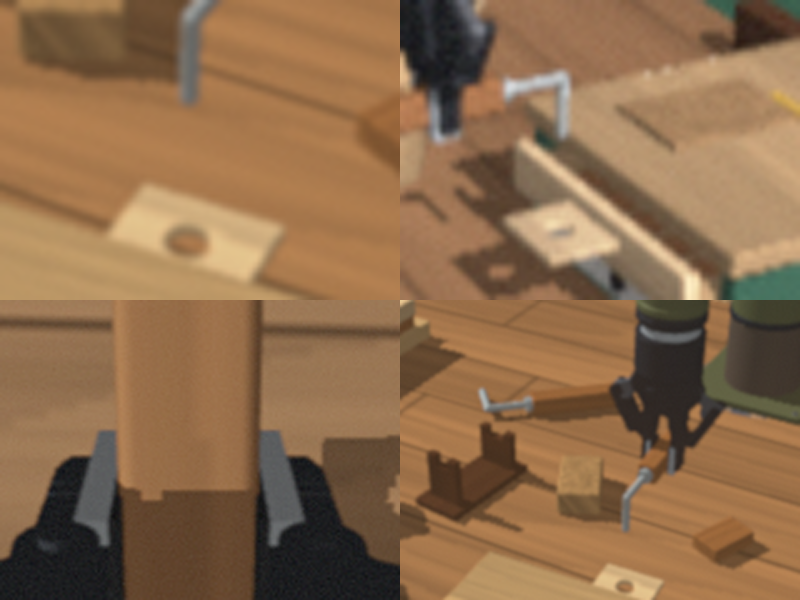

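The tip is at scene (292.6,234.6) / side (317.2,166.8). The hole is at scene (292,262.8) / side (317,185.4).

Run:
```python
from h import *
S=P(get_image('scene'));D=P(get_image('side'))
t=tri([S,D],[(292.6,234.6),(317.2,166.8)]);h=tri([S,D],[(292,262.8),(317,185.4)]);print(t,h,h-t)
```

```text
[0.67439987 0.07504586 0.15682136] [0.67761157 0.0781912  0.08098688] [ 0.0032117   0.00314535 -0.07583448]
```

Call:
jog_arm:
  increments:
    - {"xyz": [-3,3,15],"yaw": 0,"grip": -1}
    - {"xyz": [-3,3,40],"yaw": 0,"grip": -1}
    - {"xyz": [-3,3,60],"yaw": 0,"grip": -1}
    - {"xyz": [-3,3,68],"yaw": 0,"grip": -1}
    - {"xyz": [-3,3,72],"yaw": 0,"grip": -1}
    - {"xyz": [-3,3,76],"yaw": 0,"grip": -1}
    - {"xyz": [-3,3,79],"yaw": 0,"grip": -1}
    - {"xyz": [-3,3,79],"yaw": 0,"grip": -1}

```text
t: 9.8
tool_pos: [0.5816, 0.0774, 0.1014]
ee_rot: [-0.015, 1.0, 0.0, 0.0]
ft_force: [-0.2, -0.0, -0.7]
finger_gap: 0.0202
finger_force: 107.5
```

```bash
python3 -c "
from h import *
go()"
```

```text
t 9.8 pos [0.5816 0.0774 0.1014] ytool deg 91.73 F [-0.2 -0.  -0.7] gap 0.02016513747301473 q7 1.1545407095424294
```

Call:
jog_arm:
  increments:
    - {"xyz": [0,-1,5],"yaw": 0,"grip": -1}
    - {"xyz": [0,-1,12],"yaw": 0,"grip": -1}
    - {"xyz": [0,-1,20],"yaw": 0,"grip": -1}
    - {"xyz": [0,-1,26],"yaw": 0,"grip": -1}
    - {"xyz": [0,-1,26],"yaw": 0,"grip": -1}
    - {"xyz": [0,-1,26],"yaw": 0,"grip": -1}

```text
t: 10.55
tool_pos: [0.5817, 0.0765, 0.0753]
ee_rot: [-0.015, 1.0, 0.0, 0.0]
ft_force: [0.4, 0.5, -1.0]
finger_gap: 0.0203
finger_force: 107.5
```

Run:
```python
from h import *
go()
s=get_image('scene')['pixels'];d=get_image('side')['pixels']
def c(i,x,y,w=80,h=60):return cv2.resize(i[y:y+h,x:x+w],(400,300),interpolation=cv2.INTER_CUBIC)
cv2.imwrite('pics/c3.png',np.hstack([c(s,255,215),c(d,285,140)]))
```

```text
t 10.55 pos [0.5817 0.0765 0.0753] ytool deg 91.74 F [ 0.4  0.5 -1. ] gap 0.020276670808841386 q7 1.145532861660474
```

View pics/c3.png

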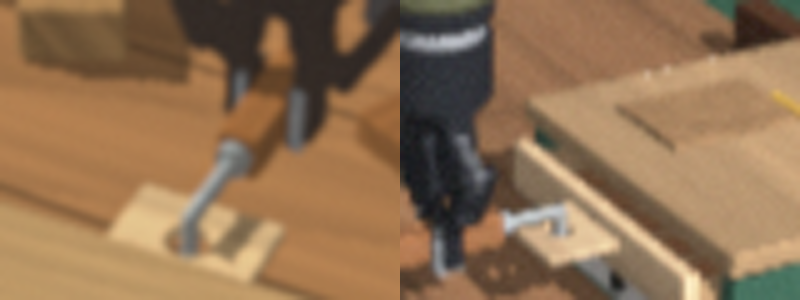

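The tip is seen inside the hole. I'll pull slowly now.

Call:
jog_arm:
  increments:
    - {"xyz": [2,0,0],"yaw": 0,"grip": -1}
    - {"xyz": [4,0,0],"yaw": 0,"grip": -1}
    - {"xyz": [6,0,0],"yaw": 0,"grip": -1}
    - {"xyz": [8,0,0],"yaw": 0,"grip": -1}
    - {"xyz": [10,0,0],"yaw": 0,"grip": -1}
    - {"xyz": [13,0,0],"yaw": 0,"grip": -1}
    - {"xyz": [17,0,0],"yaw": 0,"grip": -1}
    - {"xyz": [21,0,0],"yaw": 0,"grip": -1}
    - {"xyz": [25,0,0],"yaw": 0,"grip": -1}
    - {"xyz": [29,0,0],"yaw": 0,"grip": -1}

```text
t: 11.9
tool_pos: [0.5525, 0.0754, 0.0754]
ee_rot: [-0.015, 1.0, -0.0, 0.0]
ft_force: [2.8, -1.1, -0.6]
finger_gap: 0.0205
finger_force: 107.5
```

```bash
python3 -c "
from h import *
go()"
```

```text
t 11.9 pos [0.5525 0.0754 0.0754] ytool deg 91.72 F [ 2.8 -1.1 -0.6] gap 0.02045818923131947 q7 1.1230631810383658
```

Call:
jog_arm:
  increments:
    - {"xyz": [3,0,0],"yaw": 0,"grip": -1}
    - {"xyz": [7,0,0],"yaw": 0,"grip": -1}
    - {"xyz": [11,-0.2,0],"yaw": 0,"grip": -1}
    - {"xyz": [15,-0.3,0],"yaw": 0,"grip": -1}
    - {"xyz": [19,-0.4,0],"yaw": 0,"grip": -1}
    - {"xyz": [23,-0.5,0],"yaw": 0,"grip": -1}
    - {"xyz": [27,-0.6,0],"yaw": 0,"grip": -1}
    - {"xyz": [30,-0.7,0],"yaw": 0,"grip": -1}
    - {"xyz": [32,-0.8,0],"yaw": 0,"grip": -1}
    - {"xyz": [33,-0.8,0],"yaw": 0,"grip": -1}

```text
t: 13.15
tool_pos: [0.5195, 0.0739, 0.0753]
ee_rot: [-0.015, 1.0, 0.0, 0.0]
ft_force: [2.6, -1.0, -0.4]
finger_gap: 0.0203
finger_force: 107.6
```

Call:
jog_arm:
  increments:
    - {"xyz": [1,0,0],"yaw": 0,"grip": -1}
    - {"xyz": [2,0,0],"yaw": 0,"grip": -1}
    - {"xyz": [3,0,0],"yaw": 0,"grip": -1}
    - {"xyz": [4,0,0],"yaw": 0,"grip": -1}
    - {"xyz": [5,0,0],"yaw": 0,"grip": -1}
    - {"xyz": [6,0,0],"yaw": 0,"grip": -1}

```text
t: 13.9
tool_pos: [0.5136, 0.0736, 0.0753]
ee_rot: [-0.015, 1.0, 0.0, 0.0]
ft_force: [2.8, -0.3, 0.3]
finger_gap: 0.0203
finger_force: 107.6
```

Call:
jog_arm:
  increments:
    - {"xyz": [-0.2,0,0],"yaw": 0,"grip": -1}
    - {"xyz": [-0.2,0,0],"yaw": 0,"grip": -1}

```text
t: 14.15
tool_pos: [0.5134, 0.0736, 0.0752]
ee_rot: [-0.015, 1.0, -0.0, -0.0]
ft_force: [1.4, -0.4, -0.3]
finger_gap: 0.0205
finger_force: 107.6
```

```bash
python3 -c "
from h import *
for i in range(4): print(get_image('side')['rvec'][0]*0,get_obs()['ft_force'].round(2),get_obs()['tool_pos'].round(5))"
```

```text
0.0 [ 1.76 -0.12  0.64] [0.51342 0.07362 0.07518]
0.0 [1.56 0.21 0.09] [0.51344 0.0736  0.07519]
0.0 [ 1.62 -0.81 -0.32] [0.51344 0.0736  0.07518]
0.0 [ 1.07  0.4  -0.3 ] [0.51346 0.07364 0.07518]
```

Call:
jog_arm:
  increments:
    - {"xyz": [0.6,0,0],"yaw": 0,"grip": -1}
    - {"xyz": [1.2,0,0],"yaw": 0,"grip": -1}
    - {"xyz": [1.8,0,0],"yaw": 0,"grip": -1}
    - {"xyz": [2.2,0,0],"yaw": 0,"grip": -1}

```text
t: 14.85
tool_pos: [0.5116, 0.0736, 0.0753]
ee_rot: [-0.015, 1.0, 0.0, 0.0]
ft_force: [1.9, -0.2, -1.0]
finger_gap: 0.0206
finger_force: 107.5
```

Call:
jog_arm:
  increments:
    - {"xyz": [0.5,0,0],"yaw": 0,"grip": -1}
    - {"xyz": [1,0,0],"yaw": 0,"grip": -1}
    - {"xyz": [1.5,0,0],"yaw": 0,"grip": -1}
    - {"xyz": [2,0,0],"yaw": 0,"grip": -1}

```text
t: 15.35
tool_pos: [0.5096, 0.0735, 0.0753]
ee_rot: [-0.015, 1.0, 0.0, 0.0]
ft_force: [2.7, -0.6, -1.9]
finger_gap: 0.0205
finger_force: 107.5
```

Call:
jog_arm:
  increments:
    - {"xyz": [0.6,0,0],"yaw": 0,"grip": -1}
    - {"xyz": [1.2,0,0],"yaw": 0,"grip": -1}
    - {"xyz": [1.8,0,0],"yaw": 0,"grip": -1}
    - {"xyz": [2.4,0,0],"yaw": 0,"grip": -1}

```text
t: 15.85
tool_pos: [0.5072, 0.0733, 0.0753]
ee_rot: [-0.015, 1.0, 0.0, -0.0]
ft_force: [2.2, -0.3, -1.9]
finger_gap: 0.0207
finger_force: 107.5
```

Call:
jog_arm:
  increments:
    - {"xyz": [0.6,0,0],"yaw": 0,"grip": -1}
    - {"xyz": [1.2,0,0],"yaw": 0,"grip": -1}
    - {"xyz": [1.8,0,0],"yaw": 0,"grip": -1}
    - {"xyz": [2.4,0,0],"yaw": 0,"grip": -1}

```text
t: 16.35
tool_pos: [0.5048, 0.0732, 0.0753]
ee_rot: [-0.015, 1.0, 0.0, -0.0]
ft_force: [3.6, -0.7, -2.2]
finger_gap: 0.0204
finger_force: 107.5
```

Call:
jog_arm:
  increments:
    - {"xyz": [0.6,0,0],"yaw": 0,"grip": -1}
    - {"xyz": [1.2,0,0],"yaw": 0,"grip": -1}
    - {"xyz": [1.8,0,0],"yaw": 0,"grip": -1}
    - {"xyz": [2.4,0,0],"yaw": 0,"grip": -1}

```text
t: 16.85
tool_pos: [0.5024, 0.0732, 0.0753]
ee_rot: [-0.015, 1.0, -0.0, -0.0]
ft_force: [2.8, -1.1, -1.9]
finger_gap: 0.0205
finger_force: 107.5
```

Call:
jog_arm:
  increments:
    - {"xyz": [0.6,0,0],"yaw": 0,"grip": -1}
    - {"xyz": [1.2,0,0],"yaw": 0,"grip": -1}
    - {"xyz": [1.8,0,0],"yaw": 0,"grip": -1}
    - {"xyz": [2.4,0,0],"yaw": 0,"grip": -1}

```text
t: 17.35
tool_pos: [0.5, 0.0731, 0.0753]
ee_rot: [-0.015, 1.0, -0.0, 0.0]
ft_force: [2.2, -1.0, -0.4]
finger_gap: 0.0201
finger_force: 107.5
```

Call:
jog_arm:
  increments:
    - {"xyz": [0.6,0,0],"yaw": 0,"grip": -1}
    - {"xyz": [1.2,0,0],"yaw": 0,"grip": -1}
    - {"xyz": [1.8,0,0],"yaw": 0,"grip": -1}
    - {"xyz": [2.4,0,0],"yaw": 0,"grip": -1}

```text
t: 17.85
tool_pos: [0.4976, 0.073, 0.0753]
ee_rot: [-0.015, 1.0, -0.0, -0.0]
ft_force: [3.2, -1.5, -1.6]
finger_gap: 0.0206
finger_force: 107.5
```

Call:
jog_arm:
  increments:
    - {"xyz": [0.6,0,0],"yaw": 0,"grip": -1}
    - {"xyz": [1.2,0,0],"yaw": 0,"grip": -1}
    - {"xyz": [1.8,0,0],"yaw": 0,"grip": -1}
    - {"xyz": [2.4,0,0],"yaw": 0,"grip": -1}

```text
t: 18.35
tool_pos: [0.4952, 0.0729, 0.0753]
ee_rot: [-0.015, 1.0, -0.0, -0.0]
ft_force: [3.0, -1.2, -1.6]
finger_gap: 0.0208
finger_force: 107.5
```

Call:
jog_arm:
  increments:
    - {"xyz": [0.6,0,0],"yaw": 0,"grip": -1}
    - {"xyz": [1.2,0,0],"yaw": 0,"grip": -1}
    - {"xyz": [1.8,0,0],"yaw": 0,"grip": -1}
    - {"xyz": [2.4,0,0],"yaw": 0,"grip": -1}

```text
t: 18.85
tool_pos: [0.4928, 0.0729, 0.0753]
ee_rot: [-0.015, 1.0, 0.0, 0.0]
ft_force: [2.7, -2.0, -1.6]
finger_gap: 0.0204
finger_force: 107.5
```

Call:
jog_arm:
  increments:
    - {"xyz": [0.6,-0.2,0],"yaw": 0,"grip": -1}
    - {"xyz": [1.2,-0.3,0],"yaw": 0,"grip": -1}
    - {"xyz": [1.8,-0.4,0],"yaw": 0,"grip": -1}
    - {"xyz": [2.4,-0.5,0],"yaw": 0,"grip": -1}

```text
t: 19.35
tool_pos: [0.4905, 0.0727, 0.0753]
ee_rot: [-0.015, 1.0, 0.0, 0.0]
ft_force: [2.4, -0.5, -1.4]
finger_gap: 0.0206
finger_force: 107.5
```

Call:
jog_arm:
  increments:
    - {"xyz": [0.6,0,0],"yaw": 0,"grip": -1}
    - {"xyz": [1.2,-0.1,0],"yaw": 0,"grip": -1}
    - {"xyz": [1.8,-0.1,0],"yaw": 0,"grip": -1}
    - {"xyz": [2.4,-0.1,0],"yaw": 0,"grip": -1}

```text
t: 19.85
tool_pos: [0.488, 0.0725, 0.0753]
ee_rot: [-0.015, 1.0, 0.0, 0.0]
ft_force: [2.8, 1.0, -1.1]
finger_gap: 0.0209
finger_force: 107.5
```

Call:
jog_arm:
  increments:
    - {"xyz": [0.6,0,0],"yaw": 0,"grip": -1}
    - {"xyz": [1.2,0,0],"yaw": 0,"grip": -1}
    - {"xyz": [1.8,0,0],"yaw": 0,"grip": -1}
    - {"xyz": [2.4,0,0],"yaw": 0,"grip": -1}

```text
t: 20.35
tool_pos: [0.4856, 0.0723, 0.0753]
ee_rot: [-0.015, 1.0, 0.0, 0.0]
ft_force: [2.3, 1.1, -1.7]
finger_gap: 0.0205
finger_force: 107.5
```

Call:
jog_arm:
  increments:
    - {"xyz": [0.6,0,0],"yaw": 0,"grip": -1}
    - {"xyz": [1.2,0,0],"yaw": 0,"grip": -1}
    - {"xyz": [1.8,0,0],"yaw": 0,"grip": -1}
    - {"xyz": [2.4,0,0],"yaw": 0,"grip": -1}

```text
t: 20.85
tool_pos: [0.4833, 0.0721, 0.0753]
ee_rot: [-0.015, 1.0, 0.0, 0.0]
ft_force: [2.0, 1.4, -1.6]
finger_gap: 0.0206
finger_force: 107.6
```

Call:
jog_arm:
  increments:
    - {"xyz": [0.6,0,0],"yaw": 0,"grip": -1}
    - {"xyz": [1.2,0,0],"yaw": 0,"grip": -1}
    - {"xyz": [1.8,0,0],"yaw": 0,"grip": -1}
    - {"xyz": [2.4,0,0],"yaw": 0,"grip": -1}

```text
t: 21.35
tool_pos: [0.4808, 0.072, 0.0753]
ee_rot: [-0.015, 1.0, 0.0, 0.0]
ft_force: [2.7, 1.2, -1.2]
finger_gap: 0.0207
finger_force: 107.6
```

Call:
jog_arm:
  increments:
    - {"xyz": [0.6,0,0],"yaw": 0,"grip": -1}
    - {"xyz": [1.2,0,0],"yaw": 0,"grip": -1}
    - {"xyz": [1.8,0,0],"yaw": 0,"grip": -1}
    - {"xyz": [2.4,0,0],"yaw": 0,"grip": -1}

```text
t: 21.85
tool_pos: [0.4784, 0.0719, 0.0753]
ee_rot: [-0.015, 1.0, 0.0, -0.0]
ft_force: [2.4, 1.1, -1.8]
finger_gap: 0.0203
finger_force: 107.6
```

Call:
jog_arm:
  increments:
    - {"xyz": [0.6,0,0],"yaw": 0,"grip": -1}
    - {"xyz": [1.2,0,0],"yaw": 0,"grip": -1}
    - {"xyz": [1.8,0,0],"yaw": 0,"grip": -1}
    - {"xyz": [2.4,0,0],"yaw": 0,"grip": -1}

```text
t: 22.35
tool_pos: [0.476, 0.0718, 0.0753]
ee_rot: [-0.015, 1.0, 0.0, -0.0]
ft_force: [2.3, 0.3, -2.0]
finger_gap: 0.0205
finger_force: 107.6
```

Call:
jog_arm:
  increments:
    - {"xyz": [0.6,0,0],"yaw": 0,"grip": -1}
    - {"xyz": [1.2,0,0],"yaw": 0,"grip": -1}
    - {"xyz": [1.8,0,0],"yaw": 0,"grip": -1}
    - {"xyz": [2.4,0,0],"yaw": 0,"grip": -1}

```text
t: 22.85
tool_pos: [0.4755, 0.0719, 0.0754]
ee_rot: [-0.015, 1.0, 0.0, 0.002]
ft_force: [6.7, 0.9, -5.1]
finger_gap: 0.0205
finger_force: 107.5
```

The stop has been felt. I'll hold and read before increasing.

Call:
jog_arm:
  increments:
    - {"xyz": [0,0,0],"yaw": 0,"grip": -1}
    - {"xyz": [0.3,0,0],"yaw": 0,"grip": -1}

```text
t: 23.1
tool_pos: [0.4755, 0.072, 0.0754]
ee_rot: [-0.015, 1.0, 0.0, 0.002]
ft_force: [7.8, 0.9, -3.9]
finger_gap: 0.0206
finger_force: 107.5
```

Call:
jog_arm:
  increments:
    - {"xyz": [0.5,0,0],"yaw": 0,"grip": -1}
    - {"xyz": [1.1,0,0],"yaw": 0,"grip": -1}

```text
t: 23.35
tool_pos: [0.4755, 0.072, 0.0754]
ee_rot: [-0.015, 1.0, 0.001, 0.003]
ft_force: [9.5, 0.1, -6.3]
finger_gap: 0.0203
finger_force: 107.6
```

Call:
jog_arm:
  increments:
    - {"xyz": [0.5,0,0],"yaw": 0,"grip": -1}
    - {"xyz": [1,0,0],"yaw": 0,"grip": -1}

```text
t: 23.6
tool_pos: [0.4755, 0.0721, 0.0754]
ee_rot: [-0.014, 1.0, 0.001, 0.004]
ft_force: [11.5, 0.3, -8.5]
finger_gap: 0.0208
finger_force: 107.7
```

Call:
jog_arm:
  increments:
    - {"xyz": [0.4,0,0],"yaw": 0,"grip": -1}
    - {"xyz": [0.4,0,0],"yaw": 0,"grip": -1}

```text
t: 23.85
tool_pos: [0.4753, 0.0721, 0.0759]
ee_rot: [-0.014, 1.0, 0.001, 0.004]
ft_force: [7.4, -0.0, 2.2]
finger_gap: 0.0203
finger_force: 108.7
```

Call:
jog_arm:
  increments:
    - {"xyz": [0,0,0],"yaw": 0,"grip": -1}
    - {"xyz": [0,0,0],"yaw": 0,"grip": -1}
    - {"xyz": [0,0,0],"yaw": 0,"grip": -1}
    - {"xyz": [0,0,0],"yaw": 0,"grip": -1}

```text
t: 24.35
tool_pos: [0.4753, 0.0721, 0.0762]
ee_rot: [-0.014, 1.0, 0.001, 0.004]
ft_force: [8.8, -0.3, 0.5]
finger_gap: 0.0201
finger_force: 108.6
```

Call:
jog_arm:
  increments:
    - {"xyz": [0.4,0,0],"yaw": 0,"grip": -1}
    - {"xyz": [0.9,0,0],"yaw": 0,"grip": -1}
    - {"xyz": [0.9,0,0],"yaw": 0,"grip": -1}

```text
t: 24.72
tool_pos: [0.4753, 0.0721, 0.0762]
ee_rot: [-0.014, 1.0, 0.001, 0.005]
ft_force: [9.8, 0.9, -0.3]
finger_gap: 0.0209
finger_force: 108.6
```

Call:
jog_arm:
  increments:
    - {"xyz": [0.4,0,0],"yaw": 0,"grip": -1}
    - {"xyz": [0.9,0,0],"yaw": 0,"grip": -1}
    - {"xyz": [0.9,0,0],"yaw": 0,"grip": -1}

```text
t: 25.1
tool_pos: [0.4753, 0.0722, 0.0763]
ee_rot: [-0.014, 1.0, 0.001, 0.006]
ft_force: [11.0, -0.0, -2.2]
finger_gap: 0.0205
finger_force: 108.4
```

Now I'll take it to about 12.5 N and hold.

Call:
jog_arm:
  increments:
    - {"xyz": [0.4,0,0],"yaw": 0,"grip": -1}
    - {"xyz": [0.8,0,0],"yaw": 0,"grip": -1}
    - {"xyz": [0.8,0,0],"yaw": 0,"grip": -1}

```text
t: 25.48
tool_pos: [0.4753, 0.0722, 0.0763]
ee_rot: [-0.014, 1.0, 0.001, 0.007]
ft_force: [12.4, -0.1, -3.6]
finger_gap: 0.0206
finger_force: 108.3
```

Call:
jog_arm:
  increments:
    - {"xyz": [0,0,0],"yaw": 0,"grip": -1}
    - {"xyz": [0,0,0],"yaw": 0,"grip": -1}
    - {"xyz": [0.1,0,0],"yaw": 0,"grip": -1}
    - {"xyz": [0.1,0,0],"yaw": 0,"grip": -1}

```text
t: 25.98
tool_pos: [0.4753, 0.0723, 0.0763]
ee_rot: [-0.014, 1.0, 0.001, 0.007]
ft_force: [13.3, -0.3, -3.1]
finger_gap: 0.0208
finger_force: 108.3
```

Call:
jog_arm:
  increments:
    - {"xyz": [0,0,0],"yaw": 0,"grip": -1}
    - {"xyz": [0,0,0],"yaw": 0,"grip": -1}
    - {"xyz": [0,0,0],"yaw": 0,"grip": -1}

```text
t: 26.35
tool_pos: [0.4752, 0.0722, 0.0763]
ee_rot: [-0.014, 1.0, 0.001, 0.007]
ft_force: [13.0, 0.8, -2.5]
finger_gap: 0.0204
finger_force: 108.3
```

Call:
jog_arm:
  increments:
    - {"xyz": [-2,0,0],"yaw": 0,"grip": -1}
    - {"xyz": [-4,0,0],"yaw": 0,"grip": -1}
    - {"xyz": [-6,0,0],"yaw": 0,"grip": -1}
    - {"xyz": [-8,0,0],"yaw": 0,"grip": -1}
    - {"xyz": [-10,0,0],"yaw": 0,"grip": -1}
    - {"xyz": [-12,0,0],"yaw": 0,"grip": -1}
    - {"xyz": [-13,0,0],"yaw": 0,"grip": -1}
    - {"xyz": [-13,0,0],"yaw": 0,"grip": -1}
    - {"xyz": [-13,0,0],"yaw": 0,"grip": -1}

```text
t: 27.48
tool_pos: [0.4809, 0.0719, 0.0752]
ee_rot: [-0.015, 1.0, -0.0, -0.0]
ft_force: [0.4, 0.2, -0.3]
finger_gap: 0.0206
finger_force: 108.7
```

Run:
```python
from h import *
go()
s=get_image('scene')['pixels'];d=get_image('side')['pixels']
def c(i,x,y,w=80,h=60):return cv2.resize(i[y:y+h,x:x+w],(400,300),interpolation=cv2.INTER_CUBIC)
cv2.imwrite('pics/c4.png',np.hstack([c(s,255,190),c(d,255,145)]))
```

```text
t 27.475 pos [0.4809 0.0719 0.0752] ytool deg 91.73 F [ 0.4  0.2 -0.3] gap 0.0205671430410018 q7 1.071623509414295
```

View pics/c4.png

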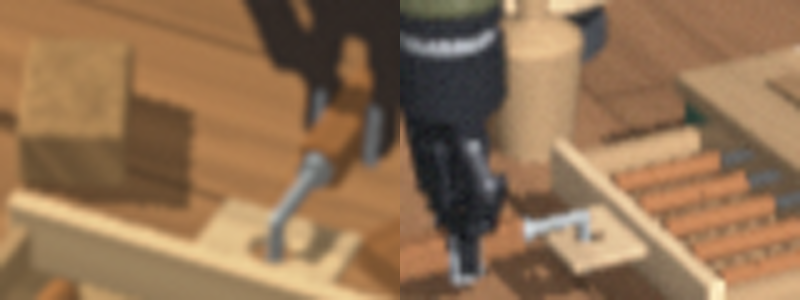

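The tray is out, and the tip is in the hole with no force on it. I'll lift it out now.

Call:
jog_arm:
  increments:
    - {"xyz": [0,0,-4],"yaw": 0,"grip": -1}
    - {"xyz": [0,0,-9],"yaw": 0,"grip": -1}
    - {"xyz": [0,0,-15],"yaw": 0,"grip": -1}
    - {"xyz": [0,0,-22],"yaw": 0,"grip": -1}
    - {"xyz": [0,0,-30],"yaw": 0,"grip": -1}
    - {"xyz": [0,0,-45],"yaw": 0,"grip": -1}
    - {"xyz": [0,0,-70],"yaw": 0,"grip": -1}
    - {"xyz": [0,0,-95],"yaw": 0,"grip": -1}
    - {"xyz": [0,0,-105],"yaw": 0,"grip": -1}
    - {"xyz": [0,0,-105],"yaw": 0,"grip": -1}

```text
t: 28.82
tool_pos: [0.4814, 0.0719, 0.1807]
ee_rot: [-0.015, 1.0, 0.0, 0.001]
ft_force: [-1.0, 0.5, -1.7]
finger_gap: 0.0205
finger_force: 108.6
```

```bash
python3 -c "
from h import *
go((.4889,-.25,.18))"
```

```text
t 28.825 pos [0.4814 0.0719 0.1807] ytool deg 91.72 F [-1.   0.5 -1.7] gap 0.020549415869957177 q7 1.1264605356684199
(0.4889, -0.25, 0.18) [   2.2 -322.     0.6]
```

Call:
jog_arm:
  increments:
    - {"xyz": [0,-15,0],"yaw": 0,"grip": -1}
    - {"xyz": [0,-45,0],"yaw": 1,"grip": -1}
    - {"xyz": [1,-90,0],"yaw": 3,"grip": -1}
    - {"xyz": [1,-135,0],"yaw": 5,"grip": -1}
    - {"xyz": [2,-180,0],"yaw": 7,"grip": -1}
    - {"xyz": [2,-225,0],"yaw": 9,"grip": -1}
    - {"xyz": [2,-265,0],"yaw": 9,"grip": -1}
    - {"xyz": [2,-300,0],"yaw": 9,"grip": -1}
    - {"xyz": [2,-317,0],"yaw": 9,"grip": -1}
    - {"xyz": [2,-322,0],"yaw": 9,"grip": -1}
    - {"xyz": [2,-322,0],"yaw": 9,"grip": -1}
    - {"xyz": [2,-322,0],"yaw": 9,"grip": -1}
    - {"xyz": [2,-322,0],"yaw": 9,"grip": -1}

```text
t: 30.45
tool_pos: [0.4891, -0.2487, 0.1804]
ee_rot: [0.062, 0.998, 0.0, -0.0]
ft_force: [-0.7, -0.2, -0.9]
finger_gap: 0.0202
finger_force: 108.5
```

Run:
```python
from h import *
go((.4889,-.25,.18))
s=get_image('scene')['pixels'];d=get_image('side')['pixels']
S=P(get_image('scene'));D=P(get_image('side'))
# expected pixels if hook unmoved in grip
for n,X in [('tip',(.584,-.261,.155)),('bend',(.584,-.261,.200)),('shank0',(.5338,-.2551,.200))]:print(n,proj(S,X).round(1),proj(D,X).round(1))
def c(i,x,y,w=100,h=75):return cv2.resize(i[y:y+h,x:x+w],(400,300),interpolation=cv2.INTER_CUBIC)
p,w=wristP()
cv2.imwrite('pics/c5.png',np.vstack([np.hstack([c(s,165,155),c(d,275,185)]),np.hstack([c(w,200,190,160,120),c(w,180,0,200,150)])]))
```

```text
t 30.45 pos [ 0.4891 -0.2487  0.1804] ytool deg 82.84 F [-0.7 -0.2 -0.9] gap 0.020196810805845265 q7 1.595538349859817
(0.4889, -0.25, 0.18) [ 0.1 -1.3  0.4]
tip [191.4 178.4] [342.1 219.9]
bend [189.8 162.9] [343.1 205.9]
shank0 [203.5 155.4] [325.6 208.9]
```

View pics/c5.png

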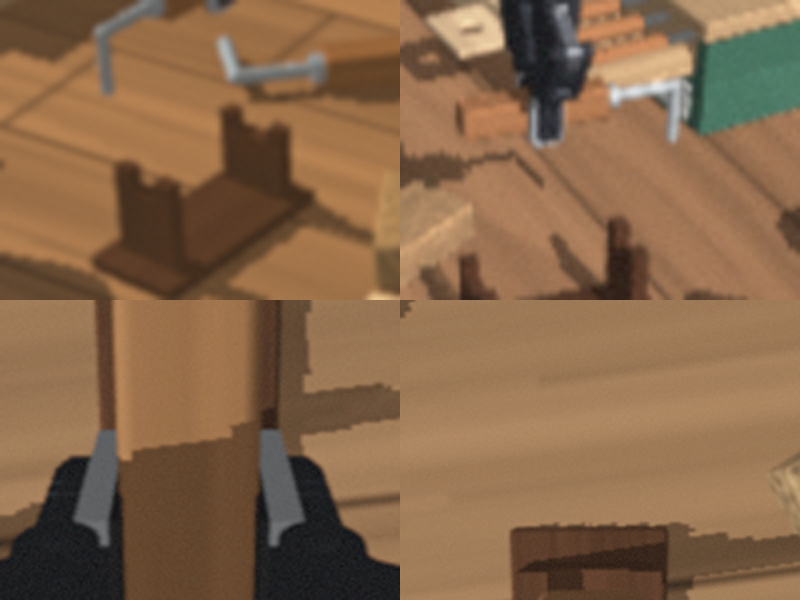

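Run:
```python
from h import *
S=P(get_image('scene'));D=P(get_image('side'))
for n,a,b in [('tip',(191.4,177.6),(343.1,219.1)),('bend',(189.6,163.4),(344.1,205.6))]:print(n,tri([S,D],[a,b]).round(4))
go((.4885,-.25,.0515))
```

```text
tip [ 0.5854 -0.2608  0.1577]
bend [ 0.587 -0.26   0.2  ]
t 30.8 pos [ 0.4889 -0.2499  0.1803] ytool deg 82.73 F [ 0.1  1.2 -1.1] gap 0.020127147848876595 q7 1.5956486918037758
(0.4885, -0.25, 0.0515) [  0.3  -0.2 128.8]
```

The hook hasn't shifted measurably in the grip. Lowering it into the rest.

Call:
jog_arm:
  increments:
    - {"xyz": [0.5,0,20],"yaw": 0,"grip": -1}
    - {"xyz": [0.5,0,50],"yaw": 0,"grip": -1}
    - {"xyz": [0.5,0,80],"yaw": 0,"grip": -1}
    - {"xyz": [0.5,0,100],"yaw": 0,"grip": -1}
    - {"xyz": [0.5,0,112],"yaw": 0,"grip": -1}
    - {"xyz": [0.5,0,119],"yaw": 0,"grip": -1}
    - {"xyz": [0.5,0,124],"yaw": 0,"grip": -1}
    - {"xyz": [0.5,0,127],"yaw": 0,"grip": -1}
    - {"xyz": [0.5,0,127],"yaw": 0,"grip": -1}
    - {"xyz": [0.5,0,127],"yaw": 0,"grip": -1}

```text
t: 32.05
tool_pos: [0.4886, -0.25, 0.0536]
ee_rot: [0.063, 0.998, -0.0, 0.0]
ft_force: [-0.6, -1.1, -0.7]
finger_gap: 0.0209
finger_force: 108.5
```

```bash
python3 -c "
from h import *
go((.4887,-.25,.0508))"
```

```text
t 32.05 pos [ 0.4886 -0.25    0.0536] ytool deg 82.73 F [-0.6 -1.1 -0.7] gap 0.020868734644631196 q7 1.528076716852177
(0.4887, -0.25, 0.0508) [-0.1 -0.   2.8]
```

Call:
jog_arm:
  increments:
    - {"xyz": [0,0,1],"yaw": 0,"grip": -1}
    - {"xyz": [0,0,2],"yaw": 0,"grip": -1}
    - {"xyz": [0,0,2.5],"yaw": 0,"grip": -1}
    - {"xyz": [0,0,2.5],"yaw": 0,"grip": -1}

```text
t: 32.55
tool_pos: [0.4884, -0.2498, 0.0507]
ee_rot: [0.063, 0.998, 0.0, -0.0]
ft_force: [-0.3, 0.8, -1.4]
finger_gap: 0.0205
finger_force: 108.5
```

Call:
jog_arm:
  increments:
    - {"xyz": [0,0,0.4],"yaw": 0,"grip": -1}
    - {"xyz": [0,0,0.8],"yaw": 0,"grip": -1}
    - {"xyz": [0,0,0.8],"yaw": 0,"grip": -1}

```text
t: 32.92
tool_pos: [0.4884, -0.2498, 0.0506]
ee_rot: [0.063, 0.998, -0.0, 0.0]
ft_force: [-1.2, 0.9, 5.6]
finger_gap: 0.0201
finger_force: 109.3
```

Seated at the same height as at pick-up. Releasing.

Call:
jog_arm:
  grip_force: 20
  increments:
    - {"xyz": [0,0,-0.5],"yaw": 0,"grip": -1}
    - {"xyz": [0,0,-0.5],"yaw": 0,"grip": -1}
    - {"xyz": [0,0,-0.5],"yaw": 0,"grip": -0.3}
    - {"xyz": [0,0,-0.5],"yaw": 0,"grip": 0.3}
    - {"xyz": [0,0,-0.5],"yaw": 0,"grip": 1}
    - {"xyz": [0,0,-0.5],"yaw": 0,"grip": 1}
    - {"xyz": [0,0,-0.5],"yaw": 0,"grip": 1}
    - {"xyz": [0,0,-0.5],"yaw": 0,"grip": 1}

```text
t: 33.92
tool_pos: [0.4884, -0.2499, 0.0505]
ee_rot: [0.063, 0.998, 0.0, 0.0]
ft_force: [-0.7, -0.5, -0.3]
finger_gap: 0.0855
finger_force: 0.0
```

Call:
jog_arm:
  increments:
    - {"xyz": [0,0,-10],"yaw": 0,"grip": 1}
    - {"xyz": [0,0,-35],"yaw": 0,"grip": 1}
    - {"xyz": [0,0,-70],"yaw": 0,"grip": 1}
    - {"xyz": [10,0,-110],"yaw": 0,"grip": 1}
    - {"xyz": [25,0,-150],"yaw": 0,"grip": 1}
    - {"xyz": [40,0,-185],"yaw": 0,"grip": 1}
    - {"xyz": [40,0,-200],"yaw": 0,"grip": 1}
    - {"xyz": [40,0,-200],"yaw": 0,"grip": 1}

```text
t: 34.92
tool_pos: [0.4493, -0.2451, 0.2521]
ee_rot: [0.064, 0.998, -0.001, 0.002]
ft_force: [0.5, 0.3, 0.9]
finger_gap: 0.0854
finger_force: 0.0
```

Run:
```python
from h import *
go()
s=get_image('scene')['pixels'];d=get_image('side')['pixels']
def c(i,x,y,w=80,h=60):return cv2.resize(i[y:y+h,x:x+w],(400,300),interpolation=cv2.INTER_CUBIC)
p,w=wristP()
cv2.imwrite('pics/c6.png',np.vstack([np.hstack([c(s,180,170),c(d,275,225)]),np.hstack([cv2.resize(w,(400,300)),cv2.resize(s,(400,300))])]))
```

```text
t 34.925 pos [ 0.4493 -0.2451  0.2521] ytool deg 82.71 F [0.5 0.3 0.9] gap 0.08541014726270395 q7 1.641485586762682
```

View pics/c6.png

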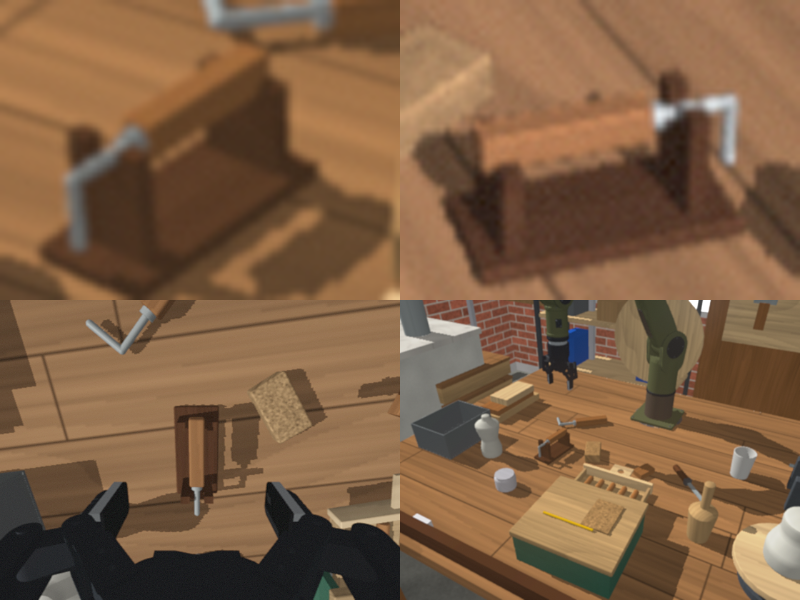

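The hook lies just as it did at the start: tip at crop (78,247) and (729,160), the same pixels. The tray is out, the bystanders show no visible movement, and the gripper is clear.

```bash
python3 -c "
from station import *
print(job_done())"
```

```text
the job is handed in; nothing more can be done
None
```

The job is handed in: I drew the tray to its stop and held a 12–13 N tug for about 0.9 s, then unhooked and put the hook back in its rest as it lay, with the tray left out, finishing at about 35 s.

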